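# Lock the fume hood onto the extraction arm

## Task

Fit the round aluminium fume hood to the fume extraction arm: lift it by its black handle, feel its three lugs up through the slots of the collar under the arm's end without forcing them, and turn it counter-clockwise (seen from above) until the lugs have dropped into lock, short of ramming the stops. Let go, leaving it hanging level and locked on the arm, and do not disturb the other things on the bench.

Things in the scene. Friction and masses are not known exactly. Their poses are not given: they have to be found in the camera images.
- hood_handle (a point): the loose fume hood's handle where it is gripped: level black bar 14 mm wide, 20 mm high, white line on top, free from 55 to 145 mm from the hood's axis. Point: half-way up the bar, 46 mm above the hood's lower rim, 105 mm from the axis. z up along the hood's axis; x level, from the handle's outer end to the axis. The hood weighs 0.2 to 0.33 kg, centre of mass 21 mm off the axis towards the handle.
- hood_neck (a point): the same hood, on its axis, level with the underside of its lugs, 72 mm above its lower rim; axes as the hood's. It stands mouth down: an aluminium cone 130 mm across, tapering to an open neck 56 mm across, 86 mm high in all. Three lugs 10 mm wide and 5 mm high, 120 degrees apart, reach 36 mm from the axis; one is straight above the handle.
- extractor: fixed fume extraction arm: white 50 mm tube on a round dark foot, up to 130 mm higher than its mouth, ending in an aluminium collar 87 mm across that opens downwards; the tube leaves away from the robot. Origin under the collar's centre, z up. Yellow tab on the collar: where the handle points when the lugs enter; green tab: where it points when locked.
- mouth (a point): centre of the collar's lower face, about 205 mm above the bench; z up. x: the hood's x axis when the lugs enter, but only to within 17 degrees either way, as the collar is clamped on the arm somewhat turned (it stays so in use): find the slots by feel or sight. Slots 16 mm wide for the 10 mm lugs (3 degrees to spare each way), radial play 1.5 mm; beside them the lugs meet a rigid lower face.
- seat (a point): where hood_neck rests when locked, 3.5 mm above the mouth; x as the hood's then (same 17 degrees of doubt), 50 degrees counter-clockwise of entry. Lugs through: neck 5 mm above the mouth, 1.6 mm headroom, a sprung rubber seal pushing down 4 N. Turning, a ramp lifts it 2 mm from 5 to 22 degrees (seal 6 N), level to 43, then it drops 3.5 mm into the notch by 49; rigid stop at 53.
- nozzle_mid (a point): another nozzle with the same neck but a flat rectangular grey body on a black foot 60 x 110 mm and no handle, 87 mm high, not wanted now; point at its centre, half-way up
- board_holder: green circuit board between two blue jaws on a dark bar, 120 x 152 mm, 44 mm high, on the bench below the collar; origin under its centre
- solder_spool: red-flanged spool of solder wire, 66 mm across, 50 mm high; origin under its centre
- tip_cleaner: black pot of brass wool, 72 mm across, 48 mm high; origin under its centre
- flux_mid (a point): white bottle with red cap, 44 mm across, 85 mm high; point at its centre, half-way up
- screwdriver: screwdriver lying on the bench, 170 mm long; origin under its middle
- meter: yellow hand multimeter lying on its back, 160 x 80 mm, 50 mm high; origin under its centre
- parts_tray: clear tray of small parts, 120 x 170 mm, 30 mm high; origin under its centre

How it is judged (in metres and radians):
On the way, in this order (a step that is already met when the one before it is completed fails the run):
1. the hood is held in the collar with its lugs through the slots, not yet turned (horizontal distance between hood_neck and mouth below 0.004 m and z of hood_neck in the frame of mouth above 0.0045 m and angle between the x axis of hood_neck and the x axis of mouth, either way round below 0.4 rad), for 0.1 s.
2. the hood is turned home with its lugs down in the lock notches (horizontal distance between hood_neck and mouth below 0.003 m and z of hood_neck in the frame of seat between -0.0015 and 0.0009 m and angle between the x axis of hood_neck and the x axis of seat, either way round below 0.4 rad and angle between hood_neck's own z axis and vertical below 0.05 rad), for 0.2 s.
At the end, for the whole second after the job is handed in: The hood hangs in the collar by itself at the seat: centred within 3 mm, level within 3 degrees, turned to within 23 degrees of the seat's x axis, dropped into the notches (height -1.5 to +0.9 mm from the seat), at rest and let go; every other thing within 30 mm of where it stood (all of step 2 and linear speed of hood below 0.01 m/s and angular speed of hood below 0.05 rad/s and distance of each of nozzle_mid, board_holder, solder_spool, tip_cleaner, flux_mid, screwdriver, meter, parts_tray from where it was at the start of the episode below 0.03 m); the robot touches nothing.
It fails at once if the hood is forced: it presses on the extraction arm's collar with more than 70 N (contact force between hood and extractor above 70 N).
It fails at once if another thing on the bench is moved by more than 30 mm (distance of any of nozzle_mid, board_holder, solder_spool, tip_cleaner, flux_mid, screwdriver, meter, parts_tray from where it was at the start of the episode above 0.03 m).
It also fails if it takes over 72 s, if anything falls off the work surface, if the arm or the gripper's body presses on something with over 40 N, if the wrist force passes 120 N, or if a joint passes its speed limit or range.

## Robot

A 6-joint arm with a two-finger parallel gripper is mounted at the origin on the work surface. World frame = base frame: x ahead of the robot, y to its left, z up, the work surface at z = 0. Lengths are in mm, angles in rad, forces in N, time in s.
With the tool pointing down it reaches from about 275 to 1000 mm from the base axis. Payload 8.4 kg.
Tool frame: the origin (TCP) lies on the centre line of the jaws, within the pads' length; the fingertips stand 17 mm ahead of it and the grasp point (between the pads) lies 2 mm behind it (r.tcp_to_tips is the z of the fingertips in the tool frame, in mm); z points along the fingers, y is the direction in which the jaws open and shut (so a half turn about z gives the same grasp; the last joint's range is limited). The gripper opens to 85 mm and grips with 20 to 120 N. Pads are 22 mm wide; open, the fingers measure 114 mm over their backs; the gripper's body (76 mm by 85 mm) begins 54 mm behind the grasp point. The pads swing forward as they close: fully open they stand 13 mm farther back than shut.
Start: joints at [-0.002, 0.353, 1.633, -0, 1.155, -0.002], TCP at [625.002, -0, 248.281] pointing down, gripper open.
Joint ranges: [-2.63, 2.63], [-0.92, 2.1], [0.06, 2.66], [-1.3, 4.44], [0, 2.69], [-3.02, 3.02]. Speed limits (rad/s): [2.22, 2.22, 2.79, 3.14, 3.14, 3.14].

## Interface

Orientations are given as [roll, pitch, yaw] about the fixed x, y, z axes, in that order (R = Rz(yaw) Ry(pitch) Rx(roll)).
In Python, from rig import r, cams, job gives the robot as it stands.
- The arm moves only by the tool drive_tool, never from a script. Its argument "deltas" is a list of rows, each a list of 4 numbers: the shift along the tool's x, y, z in cm, then the turn about the tool's z in rad. In form: [[x, y, z, roll], ...]. A call has 1 to 12 rows; each row shifts and turns the commanded pose from where the row before left it, along the tool's axes as they then stand; what a row does not reach is not made up. A row lasts 1/12 s, in which the tool goes at most 41.7 mm and 7.16 degrees, less where a joint would pass 70% of its speed; a pose out of reach is approached as far as the arm can. A call with a gripper value outside its range is refused whole. "jaw" is the closure, from 0 (fully open) to 1 (shut), set as the call begins (left out, the last holds). The fingers move at their own pace and stop on an object; "force" is the grip in N (left out, the last holds). Time passes only in rows, so rows that do not move let the fingers close. It gives the time, the measured TCP pose, the force and the opening at its end, in the units of the state.
- r.sense(): the state, without advancing time (a new reading comes with each control period).
- cams.grab_frame(name): name is "scene" or "side" or "wrist"; returns (picture, depth): 384x512x3 uint8, red, green, blue; 384x512 float32, mm along the optical axis (not along the pixel's ray), 0 where there is no reading.
- cams.camera_params(name): a dict with "fx", "fy", "cx", "cy" (pixels), "k1" (the pictures are not rectified: a ray, as slopes to the right and down, at radius r is drawn at 1 + k1 r^2 times it, then the intrinsics apply), "R" (3x3) and "t" (3): a world point X has camera coordinates R X + t. Camera axes: x right, y down, z forward; pixel columns grow to the right and rows downward; lengths in mm; the calibration is good to about 2 mm. A picture is of the moment at which its call begins: read the wrist's pose just before it. camera_params takes no time and is no camera call; for the wrist camera it gives the pose at the moment of the call.
- job.sign_off(): hands the job in, once; it reports no verdict.
The state is a dict: "clock": time; "qpos": joint angles; "qvel": joint speeds; "joint_efforts": joint torques, N m; "eef_pos": TCP position; "tcp_rot": TCP orientation; "contact_force": force on the tool from outside, world axes, zero at the start; "wrist_torque": the same for the moment, N m; "opening": opening from 0.0 (shut) to 1.0 (fully open).
Only numpy, scipy, OpenCV 4.12 (cv2) and the standard library are available. Lean on these libraries where they do the work, as an engineer would, in place of code of your own. Each camera call takes 0.05 s, during which the arm holds its last target. There are 200 camera calls.

## Working session

There is one attempt and no reset: what is moved stays moved. The work goes in short steps, Python scripts to look and compute and a tool call to move; the robot and the scene stay as the last step left them, time stands still between calls to the robot, and variables do not carry over. Pictures are saved under pics/ and viewed, about 8 in all and at most 12, crops included, and the job is handed in when it is done.

Besides the shell and the picture viewer there is one more tool, called after "Call:" as name(argument=value, ...) on one line, values as JSON. drive_tool: Moves the arm, as the interface text tells. Its arguments: {"type":"object","properties":{"deltas":{"type":"array"},"jaw":{"type":"number"},"force":{"type":"number"}},"required":["deltas"]}

```bash
mkdir -p pics; ls; cat > h.py <<'E'
import numpy as np, cv2, pickle
from rig import r, cams, job
def grab(n):
    s=r.sense(); p=cams.camera_params(n); im,d=cams.grab_frame(n)
    pickle.dump((im,d,p,s),open(f'{n}.pkl','wb')); return im,d,p
def load(n): return pickle.load(open(f'{n}.pkl','rb'))
def ray(p,u,v):
    K=np.array([[p['fx'],0,p['cx']],[0,p['fy'],p['cy']],[0,0,1.]])
    q=cv2.undistortPoints(np.array([[[u,v]]],float),K,np.array([p['k1'],0,0,0.]))[0,0]
    return np.array([q[0],q[1],1.])
def p3(p,u,v,z):  # depth z
    R=np.array(p['R']);return R.T@(ray(p,u,v)*z-np.array(p['t']).ravel())
def pz(p,u,v,h): # at height
    R=np.array(p['R']);c=-R.T@np.array(p['t']).ravel();d=R.T@ray(p,u,v);return c+d*(h-c[2])/d[2]
def px(p,X):
    R=np.array(p['R']);c=R@np.array(X,float)+np.array(p['t']).ravel();a=c[:2]/c[2];a=a*(1+p['k1']*(a@a));return a[0]*p['fx']+p['cx'],a[1]*p['fy']+p['cy']
def cloud(p,d):
    v,u=np.mgrid[:d.shape[0],:d.shape[1]]
    K=np.array([[p['fx'],0,p['cx']],[0,p['fy'],p['cy']],[0,0,1.]])
    q=cv2.undistortPoints(np.stack([u,v],-1).reshape(-1,1,2).astype(float),K,np.array([p['k1'],0,0,0.]))[:,0]
    c=np.c_[q,np.ones(len(q))]*d.reshape(-1,1)
    return ((c-np.array(p['t']).ravel())@np.array(p['R'])).reshape(*d.shape,3)
def save(im,n,box=None,s=1):
    if box: im=im[box[1]:box[3],box[0]:box[2]]
    im=cv2.resize(im,None,fx=s,fy=s,interpolation=cv2.INTER_CUBIC)
    cv2.imwrite('pics/'+n+'.png',im[...,::-1])
E
python3 - <<'E'
from h import *
a=[grab(n)[0] for n in('scene','side','wrist')]
save(np.hstack(a[:2]),'a',s=.78)
for n in('scene','side','wrist'):
    p=load(n)[2];print(n,-np.array(p['R']).T@np.array(p['t']).ravel(),np.array(p['R'])[2],p['fx'])
print(r.sense())
E
```

```text
pics
scene [1682.88817     763.56000864 1090.57760226] [-0.66768437 -0.46854654 -0.57849954] 452.3027420860294
side [ -166.10653469 -1063.75784297  1089.24392341] [ 0.47788642  0.65003577 -0.59082829] 475.95393712389983
wrist [624.11624534  83.43843128 373.78594636] [-0.00128671 -0.32251721 -0.94656273] 323.3223672845672
{'clock': 0.15, 'qpos': array([-2.40667509e-03,  3.53496455e-01,  1.63393187e+00,  2.81796383e-05,
        1.15521073e+00, -2.40420516e-03]), 'qvel': array([ 0.00079603, -0.00158029, -0.00342015,  0.00047392, -0.00052573,
       -0.00052285]), 'joint_efforts': array([-7.39769093e-04, -6.05638933e+01, -3.42338884e+01, -2.29960733e-05,
        6.16452831e-03, -4.00942213e-05]), 'eef_pos': array([6.24668162e+02, 5.02502985e-03, 2.47742966e+02]), 'tcp_rot': array([-3.14054632e+00, -2.82847607e-05,  1.57078245e+00]), 'contact_force': array([-0.06250134,  0.10537079,  0.20502461]), 'wrist_torque': array([-0.01243005,  0.01096527, -0.00064723]), 'opening': 0.9995575966131115}
```

View pics/a.png

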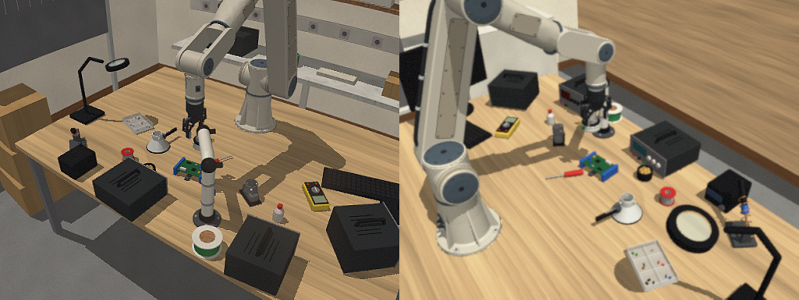

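The scene view shows the hood at about (201,182) and the side view at about (292,269). The collar is near (265,170) in scene, in front of the gripper. I'll enlarge both.

```bash
python3 - <<'E'
from h import *
a=load('scene');b=load('side')
A=cv2.resize(a[0][110:260,130:330],None,fx=2,fy=2,interpolation=2);A=np.vstack([A])
B=cv2.resize(b[0][90:300,200:350],None,fx=2,fy=2,interpolation=2)
C=np.zeros((600,800,3),np.uint8);C[:300,:400]=A;C[:420,400:700]=B
C[310:598,:384]=cv2.resize(load('wrist')[0],(384,288))
save(C,'b')
for n,l in(('scene',a),('side',b)):
    P=cloud(l[2],l[1])
    # tall points near
    for (u,v) in ([(201,182)] if n=='scene' else [(292,269)]): print(n,P[v,u])
    m=(l[1]>0)&(P[...,2]>60)&(P[...,2]<95)
    im=(m*255).astype(np.uint8);k,lab,st,ce=cv2.connectedComponentsWithStats(im)
    for i in range(1,k):
        if st[i,4]>25: print(n,st[i],ce[i].round(),P[lab==i].mean(0).round())
E
```

```text
scene [ 562.64055464 -288.98048845   46.82440986]
scene [142  13  40  16 155] [161.  20.] [-1099. -2213.    77.]
scene [231  13  44  11 155] [253.  18.] [-1618. -1585.    77.]
scene [310  28  29  10 116] [325.  32.] [-1616.  -874.    78.]
scene [381  41 131  40 632] [447.  60.] [-1618.   122.    78.]
scene [136  49   9   6  39] [140.  52.] [ -389. -1691.    78.]
scene [296  50  35  16 163] [314.  58.] [-982. -624.   78.]
scene [491 107  21  12 123] [501. 113.] [-919.  636.   77.]
scene [107 132   6   8  29] [109. 135.] [ 555. -874.   76.]
scene [310 142  40  15 278] [329. 149.] [60. 30. 77.]
scene [193 167  16  14 152] [201. 173.] [ 545. -301.   75.]
scene [ 73 185  50  34 971] [ 98. 201.] [ 931. -485.   85.]
scene [313 230  19  17 200] [322. 237.] [604. 289.  75.]
scene [118 232  97  43 732] [169. 254.] [970. -73.  78.]
scene [352 261  12  11  84] [358. 266.] [658. 451.  74.]
scene [258 262  16  13 129] [266. 268.] [839. 218.  77.]
scene [421 278  91  63 833] [459. 323.] [704. 800.  78.]
scene [246 288  39  32 913] [265. 304.] [948. 291.  64.]
scene [288 329  86  42 629] [326. 352.]
[... 241 characters left out ...]
.   78.]
side [105  49  53  19 289] [130.  58.] [ 866. 1523.   77.]
side [114 104  65  28 461] [147. 122.] [580. 724.  78.]
side [205 116  28  21 179] [218. 127.] [803. 486.  80.]
side [268 132  19  15 112] [277. 139.] [953. 266.  63.]
side [191 140   6   8  39] [193. 144.] [647. 442.  73.]
side [256 151  12   9  69] [262. 155.] [810. 185.  79.]
side [194 158  17  14 157] [203. 164.] [596. 284.  73.]
side [296 176  90  41 764] [337. 199.] [ 840. -196.   77.]
side [ 393  216   59   45 1346] [420. 238.] [ 898. -504.   85.]
side [281 247  22  20 242] [291. 256.] [ 535. -307.   75.]
side [ 58 269  61  37 609] [ 89. 291.] [-10. -67.  78.]
side [439 281  13   9  43] [445. 285.] [ 789. -672.   86.]
```

View pics/b.png

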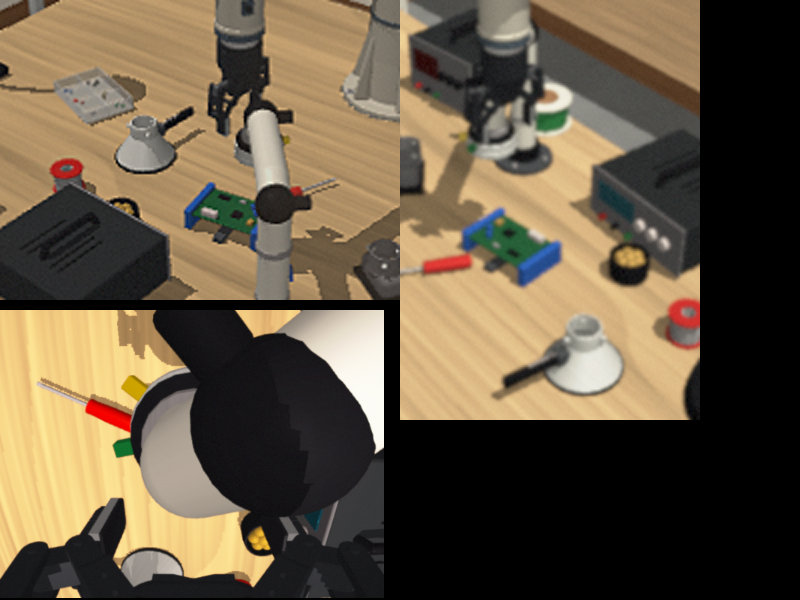

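```bash
python3 - <<'E'
from h import *
from scipy.optimize import least_squares
for n in('scene','side','wrist'):
    im,d,p,s=load(n);P=cloud(p,d)
    I=im.astype(int);R,G,B=I[...,0],I[...,1],I[...,2]
    near=(d>0)&(P[...,2]>170)&(P[...,2]<250)&(np.hypot(P[...,0]-690,P[...,1])<150)
    for c,m in(('Y',(R>130)&(G>100)&(B<70)),('G',(G>R+35)&(G>B+20))):
        mm=m&near
        if mm.sum(): print(n,c,mm.sum(),P[mm].mean(0).round(1),P[mm].min(0).round(),P[mm].max(0).round())
# hood handle & cone
for n in('scene','side'):
    im,d,p,s=load(n);P=cloud(p,d)
    m=(d>0)&(np.hypot(P[...,0]-540,P[...,1]+304)<170)&(P[...,2]>35)&(P[...,2]<65)
    dark=m&(im.max(-1)<70); br=m&(im.min(-1)>110)
    print(n,'handle',dark.sum(),P[dark].mean(0).round(1),P[dark].min(0).round(),P[dark].max(0).round())
    for h in(10,20,30,60):
        q=P[(d>0)&(np.hypot(P[...,0]-540,P[...,1]+304)<80)&(abs(P[...,2]-h)<5)&(im.min(-1)>60)]
        f=least_squares(lambda x:np.hypot(q[:,0]-x[0],q[:,1]-x[1])-x[2],[540,-304,50],loss='soft_l1')
        print(h,len(q),f.x.round(1),np.sqrt(np.mean(f.fun**2)).round(1))
im,d,p,s=load('wrist');P=cloud(p,d)
for u,v in((180,95),(165,160),(175,200),(200,95),(190,110),(180,135),(190,190),(260,130),(260,250)): print((u,v),d[v,u],P[v,u].round())
E
```

```text
scene Y 9 [591.8  76.2 220. ] [588.  70. 214.] [597.  81. 224.]
side Y 12 [583.9  67.9 215.6] [580.  64. 207.] [588.  71. 224.]
side G 5 [572.7  26.4 218.9] [570.  23. 213.] [576.  29. 222.]
wrist Y 700 [588.1  72.9 222.1] [580. -11. 212.] [667.  80. 249.]
wrist G 492 [577.4  34.  222.1] [571.  28. 214.] [585.  41. 232.]
scene handle 74 [ 458.4 -288.4   51.1] [ 403. -298.   39.] [ 517. -280.   63.]
10 89 [ 540.2 -305.3   61. ] 6.5
20 98 [ 543.9 -300.7   51.8] 5.4
30 83 [ 540.9 -303.5   46.5] 4.8
60 54 [ 541.2 -301.5   29. ] 10.3
side handle 134 [ 439.8 -301.6   49.7] [ 397. -311.   38.] [ 496. -289.   60.]
10 221 [ 539.1 -302.7   59.8] 4.7
20 166 [ 538.3 -304.2   51.3] 3.9
30 130 [ 537.5 -304.7   44.3] 3.6
60 122 [ 528.8 -301.2   30.4] 11.0
(180, 95) 145.5107 [589.  77. 222.]
(165, 160) 364.2381 [518.  -4.  19.]
(175, 200) 400.34518 [521. -60.  -0.]
(200, 95) 358.79755 [559.  66.   1.]
(190, 110) 147.92432 [593.  70. 222.]
(180, 135) 141.59215 [590.  60. 232.]
(190, 190) 99.60234 [603.  51. 280.]
(260, 130) 71.309654 [625.  73. 302.]
(260, 250) 83.82395 [625.  41. 300.]
```

Call:
drive_tool(deltas=[[-2.5, 0, 0, 0], [-2.5, 0, 0, 0], [-2.5, 0, 0, 0], [-2.5, -2.1, 0.5, 0], [-2.5, -2.1, 0.5, 0], [-2.5, -2.1, 0.5, 0], [-2.5, -2.1, 0.5, 0], [-2.5, -2.1, 0.5, 0], [-2.5, -2.1, 0.5, 0], [-2.5, -2.1, 0.5, 0], [-2.5, -2.1, 0.5, 0], [-2.5, -2.1, 0.5, 0]])

```text
clock: 1.15
eef_pos: [434.7, -300.9, 203.0]
tcp_rot: [-3.141, -0.0, 1.571]
contact_force: [0.8, -0.1, -0.9]
opening: 0.994
```

Call:
drive_tool(deltas=[[0, 0, 0, -0.12], [0, 0, 0, -0.12], [0, 0, 0, -0.12], [0, 0, 0, -0.12], [0, 0, 0, -0.12], [0, 0, 0, -0.12], [0, 0, 0, -0.12], [0, 0, 0, -0.12], [0, 0, 0, -0.12], [0, 0, 0, -0.12], [0, 0, 0, -0.12], [0, 0, 0, -0.12]])

```text
clock: 2.15
eef_pos: [435.8, -299.9, 203.1]
tcp_rot: [3.141, -0.0, 3.017]
contact_force: [0.2, 1.4, 1.6]
opening: 1.004
```

Call:
drive_tool(deltas=[[0, 0, 0, -0.08], [0, 0, 0, 0], [0, 0, 0, 0]])

```text
clock: 2.4
eef_pos: [435.9, -299.9, 203.2]
tcp_rot: [3.141, -0.0, 3.088]
contact_force: [0.2, 0.3, -0.0]
opening: 0.996
```

```bash
python3 - <<'E'
from h import *
im,d,p=grab('wrist');save(im,'c',s=1.5)
im,d,p=grab('scene');save(im,'c2',box=(180,90,380,240),s=4)
grab('side')
print(r.sense()['eef_pos'],r.sense()['tcp_rot'])
E
```

```text
[ 435.98922038 -299.9824391   203.24439111] [ 3.14154873e+00 -2.69065608e-05  3.08858369e+00]
```

View pics/c.png

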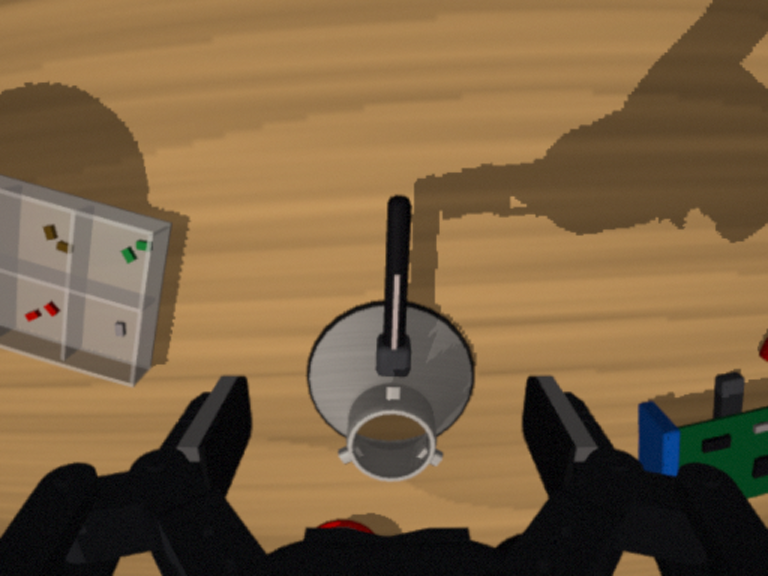

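View pics/c2.png

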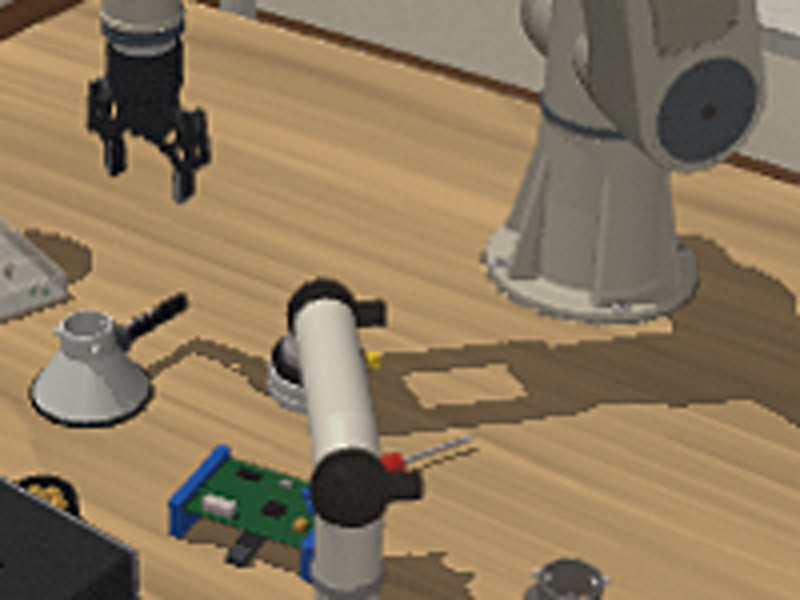

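Wrist view (1.5x): the handle runs from its outer end (399,200) to its root (393,372), with the neck rim centred near (392,440). The scene crop shows a dark knob on the arm's elbow pointing towards the yellow tab, so I'll measure what space it leaves.

```bash
python3 - <<'E'
from h import *
from scipy.optimize import least_squares
im,d,p,s=load('wrist')
for n,u,v,h in(('end',399,200,56),('w1',398,276,56),('w2',395.5,345,56),('neck',392,440,86)):
    X=pz(p,u/1.5,v/1.5,h);print(n,X.round(1))
P=cloud(p,d)
m=(d>0)&(abs(P[...,2]-86)<4)&(np.hypot(P[...,0]-539,P[...,1]+304)<45)
q=P[m];f=least_squares(lambda x:np.hypot(q[:,0]-x[0],q[:,1]-x[1])-27,[539,-304],loss='soft_l1');print('rim',len(q),f.x,q[:,2].mean())
m=(d>0)&(P[...,2]<14)&(P[...,2]>3)&(np.hypot(P[...,0]-539,P[...,1]+304)<75)&(P[...,0]<539)
q=P[m];print(len(q)); 
m=(d>0)&(abs(P[...,2]-56)<4)&(abs(P[...,0]-450)<50)&(abs(P[...,1]+300)<25)
q=P[m];print('bar',len(q),q.mean(0),np.polyfit(q[:,0],q[:,1],1),q.min(0),q.max(0))
Q=[]
for n in('scene','side'):
    im,d,p,s=load(n);P=cloud(p,d)
    I=im.astype(int)
    m=(d>0)&(abs(P[...,0]-640)<120)&(abs(P[...,1]-60)<120)&(P[...,2]>190)
    for z0 in range(195,360,15):
        k=m&(abs(P[...,2]-z0-7)<8)
        if k.sum(): print(n,z0,k.sum(),P[k].min(0).round(),P[k].max(0).round(), 'dark',(k&(im.max(-1)<60)).sum(), *(P[k&(im.max(-1)<60)].min(0).round()[:2],P[k&(im.max(-1)<60)].max(0).round()[:2]) if (k&(im.max(-1)<60)).sum() else '')
    R,G,B=I[...,0],I[...,1],I[...,2]
    for c,mk in(('Y',(R>130)&(G>100)&(B<70)),('G',(G>R+35)&(G>B+20))):
        mm=mk&m&(P[...,2]<250)
        if mm.sum(): print(n,c,mm.sum(),P[mm].mean(0).round(1))
E
```

```text
end [ 396.9 -290.4   56. ]
w1 [ 441.9 -293.    56. ]
w2 [ 487.1 -296.7   56. ]
neck [ 535.8 -301.6   86. ]
rim 766 [ 539.93887006 -302.51509274] 85.48821997404562
1244
bar 1688 [ 451.08764527 -295.06969643   56.01414491] [-8.73605582e-02 -2.55662428e+02] [ 400.0546783  -309.27106186   52.00798226] [ 499.97392551 -284.40711643   59.88198408]
scene 195 33 [655.  11. 197.] [670.  58. 209.] dark 0
scene 210 56 [581.   6. 209.] [671.  80. 225.] dark 1 [663.  34.] [663.  34.]
scene 225 55 [591.   2. 224.] [668.  80. 238.] dark 31 [639.   7.] [668.  47.]
scene 240 21 [635.  14. 240.] [659.  42. 254.] dark 0
scene 255 1 [650.  33. 257.] [650.  33. 257.] dark 0
scene 270 2 [623. 101. 282.] [628. 102. 284.] dark 0
scene 285 42 [624.  46. 286.] [757. 120. 300.] dark 27 [629.  46.] [681. 107.]
scene 300 162 [615.  38. 299.] [759. 178. 315.] dark 43 [623.  43.] [683. 107.]
scene 315 292 [635.  44. 314.] [760. 172. 326.] dark 48 [647.  48.] [676.  89.]
scene Y 10 [590.9  74.3 220.3]
side 195 49 [581.  -2. 195.] [607.  70. 210.] dark 0
side 210 97 [568.  -3. 209.] [611.  76. 225.] dark 2 [588.  31.] [591.  33.]
side 225 65 [586.   4. 224.] [610.  63. 240.] dark 29 [586.  10.] [605.  57.]
side 240 2 [592.  28. 240.] [594.  31. 240.] dark 0
side Y 5 [585.4  66.6 214.8]
side G 13 [575.2  28.6 218.4]
```

Call:
drive_tool(deltas=[[0, 0, 0, 0.034], [0.46, 0.65, 0, 0], [0, 0, 1.5, 0], [0, 0, 1.5, 0], [0, 0, 1.5, 0], [0, 0, 1.5, 0], [0, 0, 1.5, 0], [0, 0, 1.5, 0], [0, 0, 1.0, 0], [0, 0, 0.5, 0], [0, 0, 0, 0], [0, 0, 0, 0]])

```text
clock: 3.55
eef_pos: [432.0, -293.1, 98.5]
tcp_rot: [3.142, -0.0, 3.057]
contact_force: [-0.2, -0.4, 0.3]
opening: 1.001
```

```bash
python3 - <<'E'
from h import *
im,d,p=grab('wrist');save(im,'d',s=1.2)
E
```

```text
(no output)
```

View pics/d.png

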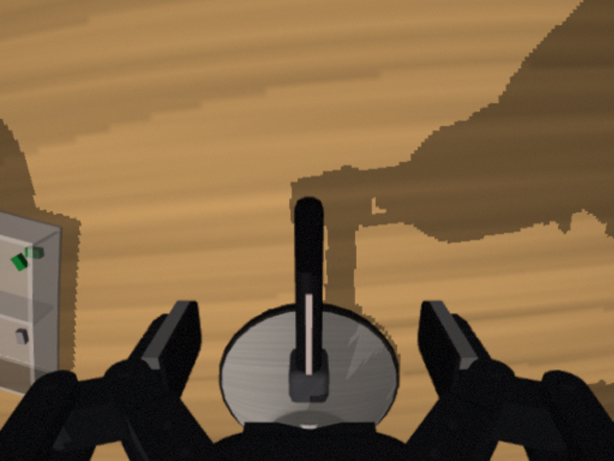

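The bar at (309,295) sits midway between the jaws, which are at 200 and 420. I'll descend and grip.

Call:
drive_tool(deltas=[[0, 0, 1.2, 0], [0, 0, 1.2, 0], [0, 0, 1.2, 0], [0, 0, 1.2, 0], [0, 0, 0.65, 0], [0, 0, 0, 0], [0, 0, 0, 0]])

```text
clock: 4.18
eef_pos: [432.2, -293.3, 44.2]
tcp_rot: [-3.141, 0.0, 3.057]
contact_force: [-0.3, 0.8, -0.2]
opening: 1.0
```

Call:
drive_tool(deltas=[[0, 0, 0, 0], [0, 0, 0, 0], [0, 0, 0, 0], [0, 0, 0, 0], [0, 0, 0, 0], [0, 0, 0, 0], [0, 0, 0, 0], [0, 0, 0, 0], [0, 0, 0, 0], [0, 0, 0, 0], [0, 0, 0, 0], [0, 0, 0, 0]], jaw=1, force=90)

```text
clock: 5.18
eef_pos: [432.0, -293.2, 44.1]
tcp_rot: [-3.141, 0.0, 3.057]
contact_force: [-1.2, -0.9, 4.3]
opening: 0.144
```

Call:
drive_tool(deltas=[[0, 0, -0.3, 0], [0, 0, -0.6, 0], [0, 0, -1, 0], [0, 0, -1.5, 0], [0, 0, -1.6, 0], [0, 0, -1, 0], [0, 0, -0.5, 0], [0, 0, 0, 0], [0, 0, 0, 0], [0, 0, 0, 0]])

```text
clock: 6.02
eef_pos: [431.5, -292.8, 108.2]
tcp_rot: [3.141, -0.001, 3.057]
contact_force: [0.1, 0.1, -2.5]
opening: 0.144
```

```bash
python3 - <<'E'
from h import *
from scipy.optimize import least_squares
for n in('side','scene','wrist'):
    im,d,p=grab(n);P=cloud(p,d)
    m=(d>0)&(np.hypot(P[...,0]-539,P[...,1]+304)<80)&(P[...,2]>130)
    q=P[m];print(n,len(q),q[:,2].max() if len(q) else '')
    for z0 in(70,80,90,100):
        q=P[(d>0)&(np.hypot(P[...,0]-539,P[...,1]+304)<80)&(abs(P[...,2]-z0)<5)&(im.min(-1)>60)]
        if len(q)>20:
            f=least_squares(lambda x:np.hypot(q[:,0]-x[0],q[:,1]-x[1])-x[2],[540,-304,50],loss='soft_l1');print(z0,len(q),f.x.round(1))
s=r.sense();print(s)
im=load('side')[0];save(im,'e',box=(180,180,380,330),s=4)
E
```

```text
side 338 483.09006021139675
70 178 [ 538.  -303.8   60.1]
80 181 [ 537.5 -304.1   53.3]
90 153 [ 537.4 -304.2   46.3]
100 133 [ 536.2 -304.4   39.2]
scene 665 487.090518830526
70 63 [ 540.2 -302.9   60.3]
80 99 [ 541.1 -301.4   53.9]
90 84 [ 541.4 -302.1   48.4]
100 83 [ 539.9 -303.2   42.8]
wrist 0 
70 38 [ 553.9 -303.    62.6]
80 223 [ 543.7 -302.1   57.5]
90 219 [ 493.3 -297.7   10.9]
{'clock': 6.1667, 'qpos': array([-5.99052088e-01,  3.79046494e-01,  1.96787401e+00, -1.49487663e-05,
        7.96059950e-01, -2.08511027e+00]), 'qvel': array([-0.00090285, -0.00111824, -0.00311914, -0.00088996,  0.00071543,
        0.00141161]), 'joint_efforts': array([-3.74891097e-04, -5.50522077e+01, -2.61153388e+01,  9.45449760e-02,
       -2.29759659e-01, -2.19070671e-04]), 'eef_pos': array([ 431.56311291, -292.83599462,  108.06136168]), 'tcp_rot': array([ 3.14091923e+00, -1.21350706e-03,  3.05686538e+00]), 'contact_force': array([ 0.66798005, -0.20988769, -3.3399335 ]), 'wrist_torque': array([0.03059428, 0.25826847, 0.02073007]), 'opening': 0.14516885259319662}
```

View pics/e.png

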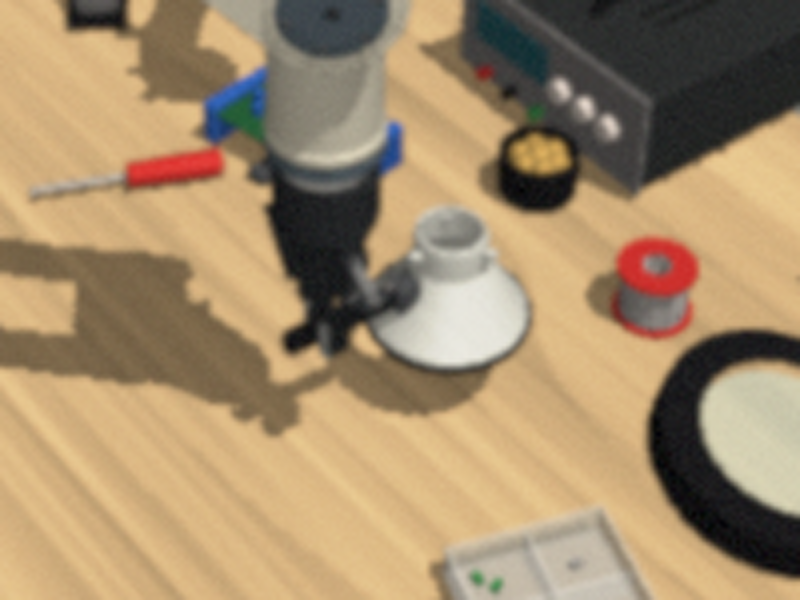

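The hood is held and looks level. Next I'll raise it, rotate, and carry it low under the collar.

Call:
drive_tool(deltas=[[0, 0, -0.4, 0.05], [0, 0, -0.6, 0.1], [0, 0, -0.6, 0.1], [0, 0, -0.6, 0.1], [0, 0, -0.6, 0.1], [0, 0, -0.6, 0.1], [0, 0, -0.6, 0.07], [0, 0, -0.2, 0], [0, 0, 0, 0]])

```text
clock: 6.92
eef_pos: [432.1, -293.2, 150.8]
tcp_rot: [3.141, 0.0, 2.439]
contact_force: [0.2, -0.1, -2.9]
opening: 0.146
```

Call:
drive_tool(deltas=[[0.3, 0.6, 0, 0], [0.6, 1.2, 0, 0], [0.8, 1.7, 0, 0], [0.8, 1.7, 0, 0], [0.8, 1.7, 0, 0], [0.8, 1.7, 0, 0], [0.8, 1.7, 0, 0], [0.8, 1.7, 0, 0], [0.8, 1.7, 0, 0], [0.8, 1.7, 0, 0], [0.8, 1.7, 0, 0], [0.8, 1.7, 0, 0]])

```text
clock: 7.92
eef_pos: [485.6, -90.1, 150.3]
tcp_rot: [-3.141, -0.001, 2.438]
contact_force: [0.9, 0.4, -3.3]
opening: 0.145
```

Call:
drive_tool(deltas=[[0.8, 1.7, 0, 0], [0.8, 1.7, 0, 0], [0.8, 1.7, 0, 0], [0.8, 1.7, 0, 0], [0.8, 1.7, 0, 0], [0.8, 1.7, 0, 0], [0.8, 1.7, 0, 0], [0.8, 1.7, 0, 0], [0.8, 1.6, 0, 0], [0.7, 1.2, 0, 0], [0.3, 0.6, 0, 0], [0, 0, 0, 0]])

```text
clock: 8.92
eef_pos: [533.5, 91.9, 150.5]
tcp_rot: [-3.142, -0.0, 2.439]
contact_force: [0.2, -0.4, -2.2]
opening: 0.144
```

```bash
python3 - <<'E'
from h import *
s=r.sense();print(s['eef_pos'],s['tcp_rot'],s['contact_force'])
im,d,p=grab('wrist');save(im,'f',s=1.5);P=cloud(p,d)
I=im.astype(int);R,G,B=I[...,0],I[...,1],I[...,2]
near=(d>0)&(P[...,2]>190)&(P[...,2]<250)&(np.hypot(P[...,0]-624,P[...,1]-42)<75)
for c,m in(('Y',(R>130)&(G>100)&(B<70)),('G',(G>R+35)&(G>B+20))):
    mm=m&near; v,u=np.nonzero(mm);print(c,mm.sum(),P[mm].mean(0).round(1),P[mm].min(0).round(),P[mm].max(0).round(),u.mean(),v.mean())
E
```

```text
[533.45193824  91.9407717  150.52548978] [-3.14156569e+00 -4.05811066e-04  2.43899064e+00] [ 0.19104882 -0.35079809 -2.22606511]<stdin>:7: RuntimeWarning: Mean of empty slice.
  ret = um.true_divide(
Traceback (most recent call last):
ValueError: zero-size array to reduction operation minimum which has no identity
```

View pics/f.png

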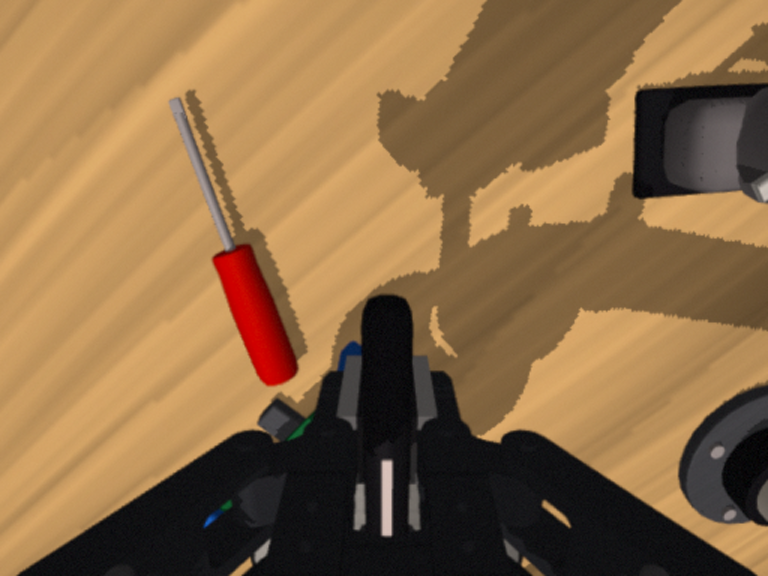

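The wrist camera can't see the collar from here, as the hand blocks it. I'll fit the collar and the held hood together in the two fixed cameras, so their biases cancel.

```bash
python3 - <<'E'
from h import *
from scipy.optimize import least_squares
s=r.sense();t=s['eef_pos'];y=s['tcp_rot'][2];ax=t[:2]-108*np.array([np.cos(y),np.sin(y)]);print('axis',ax)
for n in('scene','side'):
    im,d,p=grab(n);P=cloud(p,d);I=im.astype(int)
    sat=I.max(-1)-I.min(-1)
    rho=np.hypot(P[...,0]-624.5,P[...,1]-41.7)
    m=(d>0)&(P[...,2]>207)&(P[...,2]<226)&(rho>36)&(rho<50)&(sat<40)
    q=P[m];f=least_squares(lambda x:np.hypot(q[:,0]-x[0],q[:,1]-x[1])-43.5,[624,42],loss='soft_l1');print(n,'collar',len(q),f.x.round(1),q.min(0).round(),q.max(0).round(),np.std(f.fun).round(2))
    # cone: radius 65 at rim -> 28 at? use known slices
    for zr in(8,18,28):
        q=P[(d>0)&(np.hypot(P[...,0]-ax[0],P[...,1]-ax[1])<75)&(abs(P[...,2]-(t[2]-44)-zr)<5)&(sat<40)&(I.min(-1)>60)]
        R0={8:60,18:52.5,28:45.5}[zr]
        if len(q)>15:
            f=least_squares(lambda x:np.hypot(q[:,0]-x[0],q[:,1]-x[1])-R0,ax,loss='soft_l1');print(n,zr,len(q),f.x.round(1),np.std(f.fun).round(2))
    R,G,B=I[...,0],I[...,1],I[...,2];near=(rho<75)&(P[...,2]>195)&(P[...,2]<245)&(d>0)
    for c,mk in(('Y',(R>130)&(G>100)&(B<70)),('G',(G>R+35)&(G>B+20))):
        mm=mk&near
        if mm.sum(): v,u=np.nonzero(mm);print(n,c,mm.sum(),P[mm].mean(0).round(1),u.mean(),v.mean())
a=cv2.resize(load('scene')[0][130:230,205:305],None,fx=4,fy=4,interpolation=2)
b=cv2.resize(load('side')[0][110:210,210:310],None,fx=4,fy=4,interpolation=2)
save(np.hstack([a,b]),'g')
E
```

```text
axis [615.64052243  21.12512001]
scene collar 50 [624.4  42.5] [602.  12. 207.] [673.  78. 226.] 2.65
scene 8 72 [615.7  20.7] 3.16
scene 18 75 [616.8  20.3] 3.74
scene 28 58 [618.2  19.2] 3.67
scene Y 10 [589.   73.6 219. ] 272.8 179.3
side collar 131 [626.3  41.3] [578.  -6. 207.] [659.  63. 226.] 2.68
side 8 153 [615.4  18.8] 3.68
side 18 129 [615.7  17.7] 3.8
side 28 116 [615.8  17.6] 4.11
side Y 2 [581.   63.9 213.4] 231.0 159.5
side G 13 [575.5  29.  218.1] 235.6153846153846 163.3846153846154
```

View pics/g.png

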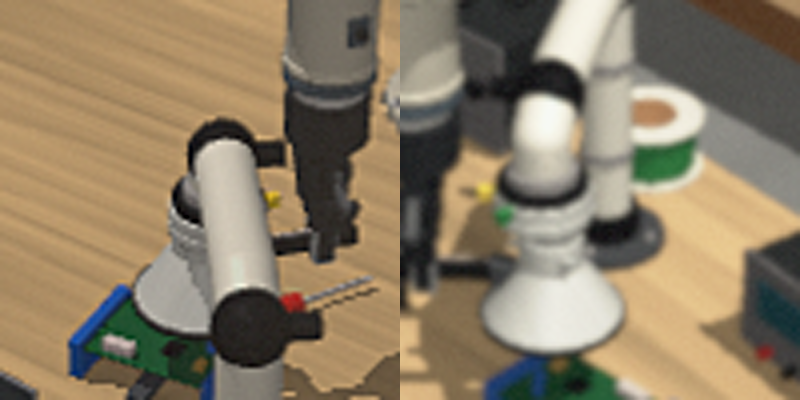

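The hood hangs under the collar, offset by about (9, 23) mm. Before rising, I'll check how close the elbow knob comes to the gripper body.

```bash
python3 - <<'E'
from h import *
for n,pts in(('scene',[(u,v) for v in(165,168,171) for u in(264,268,271,274,276,278)]),('side',[(u,v) for v in(128,131,134) for u in(225,228,231,234,238,242)])):
    im,d,p,s=load(n);P=cloud(p,d)
    for u,v in pts: print(n,u,v,P[v,u].round().astype(int),im[v,u])
E
```

```text
scene 264 165 [659  82 316] [173 167 152]
scene 268 165 [648  90 313] [48 40 31]
scene 271 165 [630  90 304] [87 71 52]
scene 274 165 [627 100 306] [60 51 42]
scene 276 165 [622 104 305] [97 80 62]
scene 278 165 [568  79 269] [37 35 35]
scene 264 168 [674  93 316] [185 177 162]
scene 268 168 [654  95 307] [45 43 41]
scene 271 168 [640  97 300] [42 35 33]
scene 274 168 [635 105 301] [39 36 34]
scene 276 168 [624 106 296] [114  94  67]
scene 278 168 [506  42 211] [56 49 42]
scene 264 171 [692 105 319] [192 184 166]
scene 268 171 [675 109 312] [112 110 102]
scene 271 171 [638  96 287] [45 40 34]
scene 274 171 [627 101 284] [85 70 54]
scene 276 171 [ 256 -122    4] [109  90  64]
scene 278 171 [ 252 -114    5] [124 104  80]
side 225 128 [564  64 341] [147 141 128]
side 228 128 [816 430  92] [68 66 64]
side 231 128 [816 407 102] [70 69 68]
side 234 128 [820 391 108] [69 67 66]
side 238 128 [842 392 100] [34 34 34]
side 242 128 [630  64 318] [25 27 27]
side 225 131 [558  57 335] [97 95 88]
side 228 131 [801 408  93] [27 26 28]
side 231 131 [812 402  92] [46 44 44]
side 234 131 [616  91 299] [27 29 29]
side 238 131 [627  82 299] [25 27 25]
side 242 131 [627  59 309] [20 19 19]
side 225 134 [560  61 321] [62 65 68]
side 228 134 [802 411  77] [34 30 31]
side 231 134 [814 406  75] [54 51 50]
side 234 134 [615  90 289] [39 40 39]
side 238 134 [625  80 289] [24 23 23]
side 242 134 [623  55 301] [176 171 155]
```

The knob's tip, near (618,100,295), is about 76 mm from the tool axis at entry, so it clears. Now I'll centre, then rise by feel.

Call:
drive_tool(deltas=[[0.2, 0.6, 0, 0], [0.3, 0.9, 0, 0], [0.25, 0.8, 0, 0], [0, 0, -0.5, 0], [0, 0, -0.5, 0], [0, 0, 0, 0], [0, 0, 0, 0]])

```text
clock: 9.65
eef_pos: [543.0, 112.7, 161.3]
tcp_rot: [3.141, 0.001, 2.437]
contact_force: [0.2, -0.5, -3.4]
opening: 0.149
```

Call:
drive_tool(deltas=[[0, 0, -0.1, 0], [0, 0, -0.1, 0], [0, 0, -0.1, 0], [0, 0, -0.1, 0], [0, 0, -0.1, 0], [0, 0, 0, 0]])

```text
clock: 10.15
eef_pos: [542.9, 112.7, 166.0]
tcp_rot: [3.141, 0.0, 2.437]
contact_force: [0.6, -0.7, -4.6]
opening: 0.148
```

Call:
drive_tool(deltas=[[0, 0, -0.1, 0], [0, 0, -0.1, 0], [0, 0, 0, 0], [0, 0, 0, 0]])

```text
clock: 10.48
eef_pos: [542.9, 112.8, 167.8]
tcp_rot: [3.141, 0.0, 2.437]
contact_force: [0.8, -0.1, -2.8]
opening: 0.148
```

Call:
drive_tool(deltas=[[0, 0, -0.1, 0], [0, 0, -0.1, 0], [0, 0, 0, 0], [0, 0, 0, 0]])

```text
clock: 10.82
eef_pos: [542.9, 112.8, 169.9]
tcp_rot: [3.141, 0.0, 2.437]
contact_force: [0.4, 0.0, -3.0]
opening: 0.15
```

```bash
python3 - <<'E'
from h import *
from scipy.optimize import least_squares
s=r.sense();print(s['eef_pos'],s['tcp_rot'],s['contact_force'],s['wrist_torque'])
E
```

```text
[542.91585699 112.76655807 169.85802558] [3.14143206e+00 9.45271230e-05 2.43678834e+00] [ 0.36952897  0.03318418 -2.98142152] [0.16068897 0.22152363 0.02297362]
```

Call:
drive_tool(deltas=[[0, 0, -0.1, 0], [0, 0, -0.1, 0], [0, 0, 0, 0], [0, 0, 0, 0]])

```text
clock: 11.15
eef_pos: [542.7, 112.7, 171.7]
tcp_rot: [-3.141, -0.0, 2.437]
contact_force: [-0.5, 0.3, -3.1]
opening: 0.152
```

Call:
drive_tool(deltas=[[0, 0, -0.1, 0], [0, 0, 0, 0], [0, 0, 0, 0]])

```text
clock: 11.4
eef_pos: [542.6, 112.7, 172.6]
tcp_rot: [-3.141, -0.0, 2.437]
contact_force: [-0.5, 0.7, -5.6]
opening: 0.145
```

Call:
drive_tool(deltas=[[0, 0, -0.1, 0], [0, 0, 0, 0], [0, 0, 0, 0]])

```text
clock: 11.65
eef_pos: [542.6, 112.8, 173.6]
tcp_rot: [-3.141, -0.0, 2.437]
contact_force: [-0.1, 0.9, -5.9]
opening: 0.149
```

Call:
drive_tool(deltas=[[0, 0, -0.1, 0], [0, 0, 0, 0], [0, 0, 0, 0]])

```text
clock: 11.9
eef_pos: [542.6, 112.8, 174.7]
tcp_rot: [-3.141, -0.0, 2.437]
contact_force: [-1.3, 1.4, -7.5]
opening: 0.147
```

```bash
python3 - <<'E'
from h import *
s=r.sense();print(s['eef_pos'],s['tcp_rot'],s['contact_force'],s['wrist_torque'])
E
```

```text
[542.56992722 112.76389998 174.6501123 ] [-3.14124598e+00 -4.67488389e-04  2.43675531e+00] [-1.30823698  1.43540521 -7.54841456] [0.53454726 0.62275698 0.00642147]
```

There's soft contact starting at a TCP height of about 172, where the lug tops meet the lower face. I'll search in yaw about the hood's axis.

Call:
drive_tool(deltas=[[0, -0.188, 0, -0.0175], [0, 0, 0, 0], [0, 0, 0, 0]])

```text
clock: 12.15
eef_pos: [541.5, 111.3, 174.8]
tcp_rot: [3.142, -0.0, 2.454]
contact_force: [-0.7, 2.1, -7.3]
opening: 0.152
```

Call:
drive_tool(deltas=[[0, -0.188, 0, -0.0175], [0, 0, 0, 0], [0, 0, 0, 0]])

```text
clock: 12.4
eef_pos: [540.5, 109.9, 174.8]
tcp_rot: [3.141, 0.0, 2.472]
contact_force: [0.4, 2.7, -7.2]
opening: 0.152
```

Call:
drive_tool(deltas=[[-0.005, -0.188, 0, -0.0175], [0, 0, 0, 0], [0, 0, 0, 0]])

```text
clock: 12.65
eef_pos: [539.4, 108.3, 174.8]
tcp_rot: [3.141, 0.0, 2.489]
contact_force: [0.7, 2.4, -7.7]
opening: 0.145
```

```bash
python3 - <<'E'
from h import *
s=r.sense();print(s['eef_pos'],s['tcp_rot'],s['contact_force'],s['wrist_torque'])
E
```

```text
[539.35619747 108.27395367 174.8357755 ] [3.14147922e+00 2.09565958e-04 2.48942221e+00] [ 0.6988035   2.42340786 -7.70641053] [0.53806839 0.48356224 0.16955489]
```

Call:
drive_tool(deltas=[[-0.003, -0.189, 0, -0.0175], [-0.003, -0.189, 0, -0.0175], [0, 0, 0, 0]])

```text
clock: 12.9
eef_pos: [537.1, 105.0, 174.9]
tcp_rot: [3.141, 0.0, 2.526]
contact_force: [0.8, 2.2, -6.8]
opening: 0.145
```

Call:
drive_tool(deltas=[[-0.003, -0.189, 0, -0.0175], [-0.003, -0.189, 0, -0.0175], [0, 0, 0, 0]])

```text
clock: 13.15
eef_pos: [534.9, 101.9, 174.9]
tcp_rot: [-3.142, 0.0, 2.561]
contact_force: [0.2, 1.0, -5.2]
opening: 0.144
```

Call:
drive_tool(deltas=[[-0.003, -0.189, 0, -0.0175], [-0.003, -0.189, 0, -0.0175], [0, 0, 0, 0]])

```text
clock: 13.4
eef_pos: [532.8, 98.7, 174.8]
tcp_rot: [-3.141, 0.0, 2.596]
contact_force: [-0.3, 0.9, -6.5]
opening: 0.151
```

Call:
drive_tool(deltas=[[-0.003, -0.189, 0, -0.0175], [-0.003, -0.189, 0, -0.0175], [0, 0, 0, 0]])

```text
clock: 13.65
eef_pos: [530.9, 95.4, 174.8]
tcp_rot: [-3.141, -0.0, 2.631]
contact_force: [0.1, 2.2, -4.5]
opening: 0.145
```

Call:
drive_tool(deltas=[[0, 0, -0.1, 0], [0, 0, 0, 0], [0, 0, 0, 0]])

```text
clock: 13.9
eef_pos: [530.8, 95.6, 175.6]
tcp_rot: [-3.141, -0.001, 2.629]
contact_force: [-0.7, 1.9, -6.9]
opening: 0.149
```

```bash
cat > st.py <<'E'
from h import *
# average state over 4 camera calls
L=[]
for i in range(4): cams.grab_frame('side'); L.append(r.sense())
f=np.mean([s['contact_force'] for s in L],0);t=np.mean([s['wrist_torque'] for s in L],0);s=L[-1]
y=s['tcp_rot'][2];e=np.array([np.cos(y),np.sin(y)]);n=np.array([-e[1],e[0]])
print('pos',s['eef_pos'].round(2),'rot',s['tcp_rot'].round(4),'F rad,tan,z',(f[:2]@e).round(2),(f[:2]@n).round(2),f[2].round(2),'M rad,tan,z',(t[:2]@e).round(3),(t[:2]@n).round(3),t[2].round(3),'t',s['clock'])
E
python3 st.py
```

```text
pos [530.85  95.67 175.62] rot [-3.1413e+00 -5.0000e-04  2.6292e+00] F rad,tan,z 1.21 -0.94 -7.28 M rad,tan,z -0.094 -0.776 0.062 t 14.1
```

Call:
drive_tool(deltas=[[0, 0, 0.15, 0], [0, 0, 0, 0], [0, 0, 0, 0]])

```text
clock: 14.35
eef_pos: [531.2, 95.6, 174.4]
tcp_rot: [3.142, 0.0, 2.629]
contact_force: [-1.3, 1.0, -4.7]
opening: 0.153
```

```bash
python3 st.py
```

```text
pos [531.16  95.65 174.39] rot [3.1415e+00 2.0000e-04 2.6293e+00] F rad,tan,z 2.09 0.13 -4.78 M rad,tan,z 0.04 -0.47 0.019 t 14.55
```

Call:
drive_tool(deltas=[[0, 0, 0.15, 0], [0, 0, 0, 0], [0, 0, 0, 0]])

```text
clock: 14.8
eef_pos: [531.5, 95.7, 173.2]
tcp_rot: [3.141, 0.001, 2.629]
contact_force: [-1.9, 0.3, 1.3]
opening: 0.146
```

```bash
python3 st.py
```

```text
pos [531.55  95.65 173.15] rot [3.1410e+00 9.0000e-04 2.6293e+00] F rad,tan,z 1.38 0.81 0.79 M rad,tan,z 0.14 -0.096 -0.023 t 15.0
```

Call:
drive_tool(deltas=[[0.1, 0, 0, 0], [0, 0, 0, 0], [0, 0, 0, 0]])

```text
clock: 15.25
eef_pos: [531.4, 96.0, 173.3]
tcp_rot: [3.141, 0.002, 2.629]
contact_force: [4.6, -3.4, 1.1]
opening: 0.146
```

```bash
python3 st.py
```

```text
pos [531.35  95.98 173.25] rot [3.1406e+00 2.2000e-03 2.6294e+00] F rad,tan,z -5.51 0.32 1.68 M rad,tan,z 0.184 0.902 -0.099 t 15.45
```

Call:
drive_tool(deltas=[[0, 0, 0.15, 0], [0, 0, 0, 0], [0, 0, 0, 0]])

```text
clock: 15.7
eef_pos: [531.6, 96.0, 172.3]
tcp_rot: [3.14, 0.003, 2.629]
contact_force: [3.1, -3.2, 7.4]
opening: 0.149
```

```bash
python3 st.py
```

```text
pos [531.62  96.03 172.37] rot [3.1401e+00 2.8000e-03 2.6294e+00] F rad,tan,z -3.84 1.31 7.46 M rad,tan,z 0.327 0.968 -0.173 t 15.9
```

Call:
drive_tool(deltas=[[0, 0, 0.2, 0], [0, 0, 0, 0], [0, 0, 0, 0]])

```text
clock: 16.15
eef_pos: [532.0, 96.0, 170.8]
tcp_rot: [3.14, 0.004, 2.629]
contact_force: [2.0, -4.1, 10.9]
opening: 0.147
```

```bash
python3 st.py
```

```text
pos [531.97  96.01 170.82] rot [3.1396 0.0035 2.6292] F rad,tan,z -3.92 2.75 10.74 M rad,tan,z 0.394 0.962 -0.169 t 16.35
```

Lowering was carried by the collar at about 13 N. So the lugs were already through, which puts the mouth near z = 198, and my search had begun turning onto the ramp. I'll go back up, return to the entry angle, and press gently to make sure step 1 is met.

Call:
drive_tool(deltas=[[-0.08, 0, -0.15, 0], [0, 0, -0.15, 0], [0, 0, -0.1, 0], [0, 0, 0, 0], [0, 0, 0, 0]])

```text
clock: 16.77
eef_pos: [530.9, 95.8, 173.0]
tcp_rot: [-3.142, -0.0, 2.629]
contact_force: [2.9, -0.9, -2.7]
opening: 0.146
```

```bash
python3 st.py
```

```text
pos [530.85  95.8  173.07] rot [-3.1415e+00 -2.0000e-04  2.6294e+00] F rad,tan,z -3.74 -1.07 -1.94 M rad,tan,z -0.177 0.167 0.108 t 16.9667
```

Call:
drive_tool(deltas=[[-0.003, 0.189, 0, 0.0175], [-0.003, 0.189, 0, 0.0175], [-0.003, 0.189, 0, 0.0175], [-0.003, 0.189, 0, 0.0175], [-0.003, 0.189, 0, 0.0175], [0, 0, 0, 0]])

```text
clock: 17.47
eef_pos: [535.4, 104.1, 172.8]
tcp_rot: [-3.141, -0.001, 2.54]
contact_force: [-1.3, -0.5, -4.6]
opening: 0.148
```

```bash
python3 st.py
```

```text
pos [535.27 103.86 172.88] rot [-3.1408e+00 -1.3000e-03  2.5419e+00] F rad,tan,z 2.3 -0.81 -5.46 M rad,tan,z -0.132 -0.794 0.035 t 17.6667
```

Call:
drive_tool(deltas=[[-0.003, 0.189, 0, 0.0175], [-0.003, 0.189, 0, 0.0175], [-0.003, 0.189, 0, 0.0175], [-0.003, 0.189, 0, 0.0175], [-0.003, 0.189, 0, 0.0175], [0, 0, 0, 0]])

```text
clock: 18.17
eef_pos: [541.9, 111.5, 173.2]
tcp_rot: [-3.142, -0.0, 2.453]
contact_force: [-0.5, -0.5, -6.8]
opening: 0.148
```

Call:
drive_tool(deltas=[[0, 0, -0.1, 0], [0, 0, -0.1, 0], [0, 0, -0.1, 0], [0, 0, 0, 0], [0, 0, 0, 0]])

```text
clock: 18.58
eef_pos: [541.3, 111.3, 176.2]
tcp_rot: [-3.141, -0.0, 2.454]
contact_force: [-1.9, 1.4, -9.4]
opening: 0.142
```

```bash
python3 st.py
```

```text
pos [541.37 111.31 176.16] rot [-3.1412e+00 -5.0000e-04  2.4543e+00] F rad,tan,z 1.79 0.3 -9.23 M rad,tan,z -0.002 -1.035 -0.016 t 18.7833
```

Call:
drive_tool(deltas=[[0, 0, -0.1, 0], [0, 0, 0, 0], [0, 0, 0, 0]])

```text
clock: 19.03
eef_pos: [541.4, 111.3, 177.2]
tcp_rot: [-3.141, -0.0, 2.454]
contact_force: [-3.6, 1.3, -9.0]
opening: 0.146
```

```bash
python3 st.py
```

```text
pos [541.52 111.25 177.21] rot [-3.1413e+00 -2.0000e-04  2.4543e+00] F rad,tan,z 2.74 0.44 -9.42 M rad,tan,z 0.087 -1.166 -0.066 t 19.2333
```

Call:
drive_tool(deltas=[[0, 0, -0.1, 0], [0, 0, 0, 0], [0, 0, 0, 0]])

```text
clock: 19.48
eef_pos: [541.6, 111.3, 178.3]
tcp_rot: [-3.141, -0.0, 2.454]
contact_force: [-3.4, 1.0, -9.7]
opening: 0.147
```

```bash
python3 st.py; python3 - <<'E'
from h import *
im,d,p=grab('side');save(im,'h',box=(195,100,315,200),s=6)
grab('scene')
E
```

```text
pos [541.61 111.28 178.27] rot [-3.1415e+00 -1.0000e-04  2.4543e+00] F rad,tan,z 4.07 0.31 -9.41 M rad,tan,z 0.105 -1.27 -0.045 t 19.6833
```

View pics/h.png

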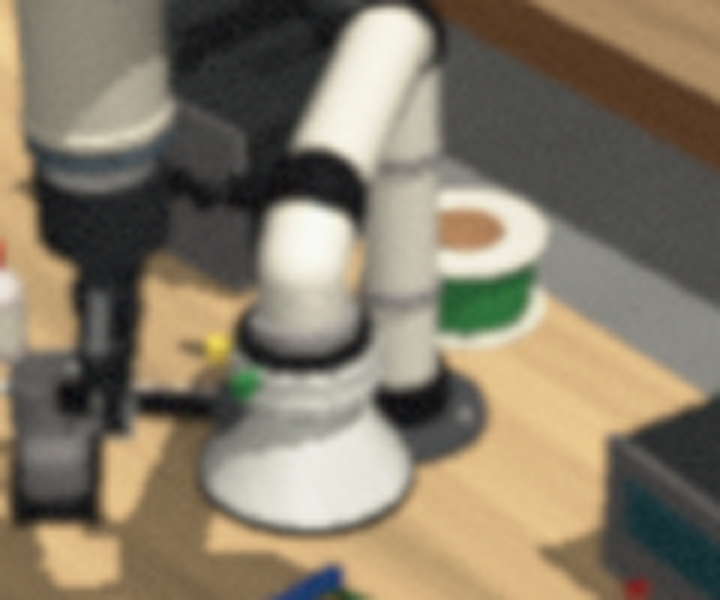

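The rise is being absorbed with no increase in force, so the hood may be pivoting in the grip. I'll fit its height and tilt, and the collar's lower edge, numerically.

```bash
cat > fit.py <<'E'
from h import *
from scipy.optimize import least_squares
def fit(n,verbose=True):
    im,d,p,s=load(n);P=cloud(p,d);I=im.astype(int);sat=I.max(-1)-I.min(-1)
    t=s['eef_pos'];y=s['tcp_rot'][2];e=np.array([np.cos(y),np.sin(y)]);ax=t[:2]-108*e;z0=t[2]-44
    base=(d>0)&(sat<45)&(I.min(-1)>55)
    q=P[base&(np.hypot(P[...,0]-ax[0],P[...,1]-ax[1])<72)&(P[...,2]>z0-2)&(P[...,2]<z0+45)]
    def res(x):
        k=np.array([x[3],x[4],1.]);k/=np.linalg.norm(k)
        v=q-np.array([x[0],x[1],x[2]]);h=v@k;rr=np.linalg.norm(v-np.outer(h,k),axis=1)
        return (rr-(66.5-0.75*h))*0.8
    f=least_squares(res,[*ax,z0,0,0],loss='soft_l1')
    k=f.x[3:5];print(n,'hood',len(q),'axis-exp',(f.x[:2]-ax).round(1),'z-exp',(f.x[2]-z0).round(1),'tilt rad/tan deg',np.degrees([k@e,k@[-e[1],e[0]]]).round(1),np.std(f.fun).round(2))
    # radius profile around axis
    c=np.array([625.2,42]);rho=np.hypot(P[...,0]-c[0],P[...,1]-c[1])
    m=base&(rho<60)&(P[...,2]>150)&(P[...,2]<235)
    for z in range(160,232,4):
        k=m&(abs(P[...,2]-z)<=2)
        if k.sum()>3: print(z,k.sum(),np.percentile(rho[k],[20,50,80]).round(),end='; ')
    print()
fit('side');fit('scene')
E
python3 fit.py
```

```text
side hood 553 axis-exp [-1.6 -2.5] z-exp -4.7 tilt rad/tan deg [-3.1  3.2] 3.29
160 47 [42. 45. 48.]; 164 37 [40. 43. 46.]; 168 39 [37. 40. 44.]; 172 39 [36. 38. 43.]; 176 32 [33. 35. 40.]; 180 28 [31. 34. 37.]; 184 12 [33. 35. 36.]; 188 9 [35. 38. 50.]; 196 7 [43. 44. 45.]; 200 23 [44. 45. 47.]; 204 28 [43. 45. 47.]; 208 24 [43. 45. 47.]; 212 27 [43. 44. 46.]; 216 26 [42. 44. 45.]; 220 35 [40. 42. 45.]; 224 25 [39. 41. 43.]; 228 26 [37. 40. 43.]; 
scene hood 253 axis-exp [ 1.  -0.1] z-exp -3.5 tilt rad/tan deg [-5.7  0.1] 2.93
160 19 [43. 45. 48.]; 164 17 [41. 43. 46.]; 168 16 [38. 41. 43.]; 172 17 [37. 39. 41.]; 176 17 [32. 35. 39.]; 180 11 [28. 34. 35.]; 184 7 [28. 31. 35.]; 188 4 [42. 52. 56.]; 200 8 [41. 43. 45.]; 204 8 [43. 43. 44.]; 208 11 [40. 43. 46.]; 212 12 [41. 42. 44.]; 216 8 [42. 44. 44.]; 220 10 [38. 42. 44.]; 224 15 [40. 42. 44.];
```

The collar's lower edge measures about z = 198, not 205. With the seal force profile, that means the lugs really are through (contact from 172 was the seal) and the hood is now at its headroom stop. I'll ease off, grip harder and start turning, watching the forces.

Call:
drive_tool(deltas=[[0.03, 0, 0.06, 0], [0, 0, 0.06, 0], [0, 0, 0, 0], [0, 0, 0, 0]], force=120)

```text
clock: 20.12
eef_pos: [541.7, 111.4, 177.3]
tcp_rot: [3.141, 0.001, 2.454]
contact_force: [-2.4, 1.2, -7.3]
opening: 0.14
```

```bash
python3 st.py
```

```text
pos [541.7  111.38 177.23] rot [3.1413e+00 5.0000e-04 2.4543e+00] F rad,tan,z 1.06 1.24 -7.52 M rad,tan,z 0.178 -0.792 -0.13 t 20.3167
```

Call:
drive_tool(deltas=[[-0.003, -0.189, 0, -0.0175], [-0.003, -0.189, 0, -0.0175], [-0.003, -0.189, 0, -0.0175], [-0.003, -0.189, 0, -0.0175], [-0.003, -0.189, 0, -0.0175], [-0.003, -0.189, 0, -0.0175], [0, 0, 0, 0]])

```text
clock: 20.9
eef_pos: [533.8, 102.1, 176.9]
tcp_rot: [-3.141, -0.002, 2.561]
contact_force: [-5.9, 2.3, -6.8]
opening: 0.141
```

```bash
python3 st.py
```

```text
pos [533.78 102.2  176.8 ] rot [-3.1406e+00 -1.6000e-03  2.5598e+00] F rad,tan,z 5.43 1.79 -6.46 M rad,tan,z 0.232 -1.264 -0.386 t 21.1
```

Call:
drive_tool(deltas=[[-0.003, -0.189, 0, -0.0175], [-0.003, -0.189, 0, -0.0175], [-0.003, -0.189, 0, -0.0175], [-0.003, -0.189, 0, -0.0175], [-0.003, -0.189, 0, -0.0175], [-0.003, -0.189, 0, -0.0175], [0, 0, 0, 0]])

```text
clock: 21.68
eef_pos: [529.2, 92.3, 177.4]
tcp_rot: [3.141, 0.001, 2.666]
contact_force: [-3.8, 2.6, -3.2]
opening: 0.142
```

```bash
python3 st.py
```

```text
pos [529.26  92.46 177.25] rot [3.1415e+00 4.0000e-04 2.6643e+00] F rad,tan,z 4.86 0.37 -3.36 M rad,tan,z 0.141 -0.721 0.004 t 21.8833
```

Call:
drive_tool(deltas=[[0.05, 0, -0.03, 0], [-0.003, -0.189, 0, -0.0175], [-0.003, -0.189, 0, -0.0175], [-0.003, -0.189, 0, -0.0175], [-0.003, -0.189, 0, -0.0175], [-0.003, -0.189, 0, -0.0175], [-0.003, -0.189, 0, -0.0175], [0, 0, 0, 0]])

```text
clock: 22.55
eef_pos: [524.2, 82.0, 177.6]
tcp_rot: [3.141, 0.001, 2.771]
contact_force: [-1.6, 0.3, -1.9]
opening: 0.141
```

```bash
python3 st.py
```

```text
pos [524.3   82.19 177.5 ] rot [-3.1415e+00  5.0000e-04  2.7692e+00] F rad,tan,z 1.46 1.02 -1.84 M rad,tan,z 0.195 -0.114 -0.08 t 22.75
```

Call:
drive_tool(deltas=[[-0.003, -0.189, 0, -0.0175], [-0.003, -0.189, 0, -0.0175], [-0.003, -0.189, 0, -0.0175], [-0.003, -0.189, 0, -0.0175], [-0.003, -0.189, 0, -0.0175], [-0.003, -0.189, 0, -0.0175], [0, 0, 0, 0]])

```text
clock: 23.33
eef_pos: [520.8, 71.2, 177.6]
tcp_rot: [3.141, 0.001, 2.876]
contact_force: [-1.3, 0.1, -0.4]
opening: 0.142
```

```bash
python3 st.py
```

```text
pos [520.86  71.42 177.51] rot [-3.1415e+00  6.0000e-04  2.8743e+00] F rad,tan,z 0.89 1.09 0.05 M rad,tan,z 0.183 0.275 -0.056 t 23.5333
```

The ramp is lifting the hood as the task describes. I'll raise the tool slightly to follow it and keep turning.

Call:
drive_tool(deltas=[[0, 0, -0.07, 0], [-0.003, -0.189, 0, -0.0175], [-0.003, -0.189, 0, -0.0175], [-0.003, -0.189, 0, -0.0175], [-0.003, -0.189, 0, -0.0175], [-0.003, -0.189, 0, -0.0175], [-0.003, -0.189, 0, -0.0175], [0, 0, 0, 0]])

```text
clock: 24.2
eef_pos: [518.3, 60.2, 178.1]
tcp_rot: [3.142, 0.0, 2.981]
contact_force: [0.3, 1.1, -0.5]
opening: 0.141
```

```bash
python3 st.py
```

```text
pos [518.3   60.35 178.12] rot [-3.1414e+00  1.0000e-04  2.9792e+00] F rad,tan,z 0.02 0.41 -1.24 M rad,tan,z -0.013 0.267 0.024 t 24.4
```

Call:
drive_tool(deltas=[[-0.003, -0.189, 0, -0.0175], [-0.003, -0.189, 0, -0.0175], [-0.003, -0.189, 0, -0.0175], [-0.003, -0.189, 0, -0.0175], [-0.003, -0.189, 0, -0.0175], [-0.003, -0.189, 0, -0.0175], [0, 0, 0, 0]])

```text
clock: 24.98
eef_pos: [517.0, 48.9, 178.1]
tcp_rot: [-3.142, -0.0, 3.086]
contact_force: [-0.2, 1.0, -0.6]
opening: 0.139
```

```bash
python3 st.py
```

```text
pos [517.04  49.04 178.04] rot [-3.1413e+00 -1.0000e-04  3.0842e+00] F rad,tan,z 0.15 0.56 -1.32 M rad,tan,z -0.034 0.207 0.01 t 25.1833
```

Call:
drive_tool(deltas=[[-0.003, -0.189, 0, -0.0175], [-0.003, -0.189, 0, -0.0175], [-0.003, -0.189, 0, -0.0175], [-0.003, -0.189, 0, -0.0175], [0, 0, 0, 0]])

```text
clock: 25.6
eef_pos: [517.0, 41.3, 178.1]
tcp_rot: [-3.142, -0.0, -3.127]
contact_force: [-0.5, 0.0, -1.0]
opening: 0.138
```

```bash
python3 st.py
```

```text
pos [516.94  41.52 178.05] rot [-3.1414e+00 -1.0000e-04 -3.1291e+00] F rad,tan,z -0.04 0.62 -1.08 M rad,tan,z -0.053 0.151 -0.058 t 25.8
```

Call:
drive_tool(deltas=[[-0.003, -0.189, 0, -0.0175], [-0.003, -0.189, 0, -0.0175], [-0.003, -0.189, 0, -0.0175], [0, 0, 0, 0]])

```text
clock: 26.13
eef_pos: [517.3, 35.6, 178.1]
tcp_rot: [-3.142, -0.0, -3.075]
contact_force: [0.4, -0.8, -1.0]
opening: 0.141
```

```bash
python3 st.py
```

```text
pos [517.26  35.87 178.07] rot [-3.1415 -0.     -3.0766] F rad,tan,z -0.4 1.46 -1.56 M rad,tan,z -0.011 0.206 -0.174 t 26.3333
```

Call:
drive_tool(deltas=[[-0.003, -0.189, 0.03, -0.0175], [-0.003, -0.189, 0.05, -0.0175], [0, 0, 0, 0], [0, 0, 0, 0]])

```text
clock: 26.67
eef_pos: [517.7, 32.1, 177.3]
tcp_rot: [-3.142, 0.0, -3.041]
contact_force: [0.4, -1.8, -0.3]
opening: 0.139
```

```bash
python3 st.py
```

```text
pos [517.63  32.14 177.32] rot [-3.1415e+00  1.0000e-04 -3.0415e+00] F rad,tan,z -0.28 1.94 -0.78 M rad,tan,z 0.036 0.277 -0.163 t 26.8667
```

Call:
drive_tool(deltas=[[-0.003, -0.189, 0.05, -0.0175], [0, 0, 0, 0], [0, 0, 0, 0]])

```text
clock: 27.12
eef_pos: [517.4, 30.2, 176.6]
tcp_rot: [-3.142, -0.001, -3.023]
contact_force: [-0.7, -1.7, -2.4]
opening: 0.141
```

```bash
python3 st.py
```

```text
pos [517.38  30.22 176.59] rot [-3.1415e+00 -9.0000e-04 -3.0238e+00] F rad,tan,z 1.83 2.07 -0.91 M rad,tan,z 0.125 -0.145 -0.006 t 27.3167
```

Call:
drive_tool(deltas=[[0.01, -0.189, 0.06, -0.0175], [0, 0, 0, 0], [0, 0, 0, 0]])

```text
clock: 27.57
eef_pos: [517.6, 28.3, 176.0]
tcp_rot: [3.142, -0.001, -3.006]
contact_force: [-2.7, -2.4, -1.7]
opening: 0.148
```

```bash
python3 st.py
```

```text
pos [517.59  28.37 176.05] rot [-3.1416e+00 -7.0000e-04 -3.0064e+00] F rad,tan,z 4.04 1.4 -1.6 M rad,tan,z 0.094 -0.365 -0.008 t 27.7667
```

Call:
drive_tool(deltas=[[0.01, -0.189, 0.06, -0.0175], [0, 0, 0, 0], [0, 0, 0, 0]])

```text
clock: 28.02
eef_pos: [517.9, 26.5, 175.5]
tcp_rot: [3.142, -0.0, -2.989]
contact_force: [-3.2, -1.2, -1.4]
opening: 0.142
```

```bash
python3 st.py
```

```text
pos [517.88  26.49 175.51] rot [-3.1416e+00 -5.0000e-04 -2.9889e+00] F rad,tan,z 4.05 1.34 -1.51 M rad,tan,z 0.104 -0.452 -0.013 t 28.2167
```

Call:
drive_tool(deltas=[[0.05, -0.189, 0.06, -0.0175], [0, 0, 0, 0], [0, 0, 0, 0]])

```text
clock: 28.47
eef_pos: [518.1, 24.5, 175.0]
tcp_rot: [-3.142, 0.0, -2.971]
contact_force: [-2.2, -1.2, -0.7]
opening: 0.145
```

```bash
python3 st.py
```

```text
pos [518.11  24.59 175.08] rot [-3.1414e+00  5.0000e-04 -2.9714e+00] F rad,tan,z 2.37 1.94 -1.72 M rad,tan,z 0.162 -0.212 -0.041 t 28.6667
```

Call:
drive_tool(deltas=[[0, -0.1, 0.06, -0.009], [0, 0, 0, 0], [0, 0, 0, 0]])

```text
clock: 28.92
eef_pos: [518.3, 23.7, 174.5]
tcp_rot: [3.142, 0.001, -2.962]
contact_force: [-1.3, -0.5, -0.1]
opening: 0.145
```

```bash
python3 st.py
```

```text
pos [518.35  23.66 174.55] rot [-3.1416e+00  7.0000e-04 -2.9624e+00] F rad,tan,z 1.13 0.59 -0.31 M rad,tan,z 0.091 0.059 -0.083 t 29.1167
```

Call:
drive_tool(deltas=[[0, 0, 0.06, 0], [0, 0, 0, 0], [0, 0, 0, 0]])

```text
clock: 29.37
eef_pos: [518.5, 23.7, 174.1]
tcp_rot: [-3.141, 0.001, -2.962]
contact_force: [-0.8, -1.2, 1.7]
opening: 0.14
```

```bash
python3 st.py
```

```text
pos [518.45  23.64 173.99] rot [-3.1415e+00  9.0000e-04 -2.9624e+00] F rad,tan,z 0.22 1.3 2.03 M rad,tan,z 0.066 0.386 -0.109 t 29.5667
```

Call:
drive_tool(deltas=[[0, -0.189, 0, -0.0175], [0, 0, 0, 0], [0, 0, 0, 0]])

```text
clock: 29.82
eef_pos: [518.6, 21.6, 173.9]
tcp_rot: [-3.142, 0.0, -2.945]
contact_force: [-0.2, -1.5, 1.1]
opening: 0.139
```

```bash
python3 st.py;  python3 -c "
from h import *
grab('side');grab('scene')"; python3 fit.py
```

```text
pos [518.57  21.68 173.87] rot [-3.1414e+00  4.0000e-04 -2.9450e+00] F rad,tan,z -0.04 1.1 2.02 M rad,tan,z 0.159 0.53 -0.164 t 30.0167
side hood 461 axis-exp [-0.9 -3.5] z-exp -2.6 tilt rad/tan deg [1.7 2.1] 4.04
160 31 [43. 45. 49.]; 164 27 [40. 43. 47.]; 168 33 [37. 40. 45.]; 172 36 [33. 37. 41.]; 176 22 [32. 34. 40.]; 180 19 [31. 34. 38.]; 184 19 [31. 35. 42.]; 196 13 [43. 44. 45.]; 200 21 [43. 44. 46.]; 204 23 [41. 44. 46.]; 208 18 [41. 43. 45.]; 212 30 [42. 45. 46.]; 216 27 [41. 44. 45.]; 220 31 [41. 43. 45.]; 224 28 [40. 42. 45.]; 228 20 [36. 40. 42.]; 
scene hood 250 axis-exp [ 2.2 -0.8] z-exp -1.2 tilt rad/tan deg [-3.1  2.3] 2.79
160 18 [42. 44. 46.]; 164 17 [41. 42. 44.]; 168 19 [38. 39. 41.]; 172 13 [33. 37. 39.]; 176 17 [32. 35. 39.]; 180 9 [30. 32. 35.]; 184 6 [30. 31. 33.]; 200 6 [42. 43. 44.]; 204 10 [42. 44. 46.]; 208 15 [41. 42. 45.]; 212 7 [43. 44. 45.]; 216 9 [42. 43. 43.]; 220 15 [41. 42. 44.]; 224 10 [40. 42. 42.];
```

Call:
drive_tool(deltas=[[0, -0.189, 0, -0.0175], [0, 0, 0, 0], [0, 0, 0, 0]])

```text
clock: 30.37
eef_pos: [518.7, 19.8, 173.8]
tcp_rot: [3.142, -0.0, -2.927]
contact_force: [-0.1, -3.1, 3.1]
opening: 0.14
```

```bash
python3 st.py
```

```text
pos [518.65  19.78 173.76] rot [-3.1415e+00 -2.0000e-04 -2.9274e+00] F rad,tan,z 1.12 2.48 2.19 M rad,tan,z 0.317 0.443 -0.313 t 30.5667
```

Call:
drive_tool(deltas=[[0, -0.189, 0, -0.0175], [0, 0, 0, 0], [0, 0, 0, 0]])

```text
clock: 30.82
eef_pos: [518.9, 17.9, 173.7]
tcp_rot: [3.141, -0.001, -2.91]
contact_force: [-1.1, -2.0, 3.2]
opening: 0.141
```

```bash
python3 st.py
```

```text
pos [518.85  17.95 173.67] rot [-3.1416e+00 -6.0000e-04 -2.9100e+00] F rad,tan,z 2.98 2.65 2.52 M rad,tan,z 0.355 0.211 -0.49 t 31.0167
```

Call:
drive_tool(deltas=[[0.03, 0.2, 0, 0.022], [0, 0, 0, 0], [0, 0, 0, 0]])

```text
clock: 31.27
eef_pos: [518.5, 20.0, 173.8]
tcp_rot: [-3.142, 0.0, -2.931]
contact_force: [-1.2, -2.5, 2.1]
opening: 0.137
```

```bash
python3 st.py
```

```text
pos [518.46  19.97 173.79] rot [ 3.1415e+00  1.0000e-04 -2.9314e+00] F rad,tan,z 1.61 1.9 2.43 M rad,tan,z 0.308 0.32 -0.289 t 31.4667
```

Call:
drive_tool(deltas=[[0, 0.36, 0, 0.035], [0, 0, 0, 0], [0, 0, 0, 0]])

```text
clock: 31.72
eef_pos: [517.8, 23.6, 173.8]
tcp_rot: [3.142, 0.0, -2.966]
contact_force: [-0.6, -0.7, 2.2]
opening: 0.137
```

```bash
python3 st.py
```

```text
pos [517.82  23.53 173.83] rot [ 3.1414e+00  3.0000e-04 -2.9663e+00] F rad,tan,z 0.53 -0.2 2.28 M rad,tan,z 0.027 0.48 -0.094 t 31.9167
```

Call:
drive_tool(deltas=[[0, 0.189, 0, 0.0175], [0, 0.189, 0, 0.0175], [0, 0, 0, 0], [0, 0, 0, 0]])

```text
clock: 32.25
eef_pos: [517.1, 27.0, 173.9]
tcp_rot: [-3.141, 0.0, -3.002]
contact_force: [0.1, -4.2, 3.9]
opening: 0.138
```

```bash
python3 st.py
```

```text
pos [517.09  27.05 173.85] rot [-3.1414e+00  1.0000e-04 -3.0018e+00] F rad,tan,z 0.64 3.54 3.51 M rad,tan,z 0.447 0.454 0.04 t 32.45
```

Call:
drive_tool(deltas=[[0, 0.189, 0, 0.0175], [0, 0, 0, 0], [0, 0, 0, 0]])

```text
clock: 32.7
eef_pos: [516.9, 28.8, 173.9]
tcp_rot: [-3.141, 0.0, -3.019]
contact_force: [-1.3, -6.2, 5.2]
opening: 0.139
```

```bash
python3 st.py
```

```text
pos [516.88  28.8  173.92] rot [-3.1411e+00  2.0000e-04 -3.0193e+00] F rad,tan,z 1.19 5.25 4.95 M rad,tan,z 0.593 0.452 0.152 t 32.9
```

The notch wall resists turning back (5 N tangential and rising), so the lugs are locked in. I'll centre between wall and stop, unload vertically, then let go.

Call:
drive_tool(deltas=[[0, -0.21, 0, -0.0195], [0, -0.21, 0, -0.0195], [0, -0.21, 0, -0.0195], [0, 0, -0.06, 0], [0, 0, 0, 0], [0, 0, 0, 0]])

```text
clock: 33.4
eef_pos: [517.7, 22.9, 174.3]
tcp_rot: [3.141, -0.0, -2.961]
contact_force: [0.9, -0.4, 1.0]
opening: 0.14
```

```bash
python3 st.py
```

```text
pos [517.66  22.88 174.33] rot [ 3.1416 -0.     -2.9609] F rad,tan,z -0.94 0.14 0.69 M rad,tan,z -0.035 0.533 0.049 t 33.6
```

Call:
drive_tool(deltas=[[0, 0, 0, 0], [0, 0, 0, 0], [0, 0, 0, 0], [0, 0, 0, 0], [0, 0, 0, 0], [0, 0, 0, 0], [0, 0, 0, 0], [0, 0, 0, 0]], jaw=0.45)

```text
clock: 34.27
eef_pos: [517.6, 22.8, 174.4]
tcp_rot: [3.142, -0.0, -2.961]
contact_force: [-0.2, 0.0, 0.3]
opening: 0.551
```

Call:
drive_tool(deltas=[[0, 0, -0.3, 0], [0, 0, -0.6, 0], [0, 0, -1, 0], [0, 0, -1, 0], [0, 0, -1, 0], [0, 0, -1, 0], [0.5, 0, -0.5, 0], [1.5, 0, 0, 0], [2, 0, 0, 0], [2, 0, 0, 0], [2, 0, 0, 0], [0, 0, 0, 0]])

```text
clock: 35.27
eef_pos: [435.0, 8.0, 228.2]
tcp_rot: [3.141, -0.003, -2.961]
contact_force: [-0.0, 0.1, -0.7]
opening: 0.548
```

```bash
python3 st.py; cp fit.py fit2.py; python3 - <<'E'
from h import *
import pickle
# keep locked TCP as expected hood reference
import subprocess
ims=[]
for n in('side','scene'):
    im,d,p=grab(n)
    L=list(load(n));L[3]=dict(L[3]);L[3]['eef_pos']=np.array([517.7,22.9,174.3]);L[3]['tcp_rot']=np.array([3.14,0,-2.961]);pickle.dump(tuple(L),open(n+'.pkl','wb'))
    b=(195,100,315,200) if n=='side' else (200,120,320,220)
    ims.append(cv2.resize(im[b[1]:b[3],b[0]:b[2]],None,fx=3.3,fy=3.3,interpolation=2))
w,_,_=grab('wrist');ims2=cv2.resize(w,(340,255))
C=np.zeros((600,800,3),np.uint8);C[:330,:396]=ims[0];C[:330,400:796]=ims[1];C[340:595,:340]=ims2
save(C,'i')
E
python3 fit.py
```

```text
pos [439.77   8.48 228.92] rot [-3.1414e+00  1.4000e-03 -2.9609e+00] F rad,tan,z -0.61 0.11 0.01 M rad,tan,z 0.01 0.011 -0.01 t 35.4667
side hood 480 axis-exp [ 0.  -2.7] z-exp -2.7 tilt rad/tan deg [1.5 2.2] 4.0
160 37 [42. 44. 49.]; 164 36 [39. 42. 47.]; 168 27 [38. 40. 43.]; 172 35 [33. 36. 41.]; 176 27 [31. 36. 48.]; 180 25 [31. 34. 41.]; 184 33 [32. 40. 51.]; 196 9 [42. 44. 45.]; 200 21 [44. 45. 47.]; 204 28 [43. 44. 47.]; 208 26 [42. 44. 46.]; 212 24 [43. 44. 47.]; 216 27 [41. 44. 45.]; 220 32 [40. 43. 45.]; 224 24 [40. 42. 44.]; 228 34 [33. 41. 43.]; 
scene hood 248 axis-exp [ 3.3 -0.2] z-exp -1.7 tilt rad/tan deg [-3.6  1.8] 2.8
160 19 [42. 46. 48.]; 164 18 [40. 43. 45.]; 168 19 [38. 39. 43.]; 172 20 [34. 37. 39.]; 176 9 [33. 34. 35.]; 180 11 [32. 32. 36.]; 184 7 [30. 31. 34.]; 200 7 [41. 43. 44.]; 204 8 [42. 44. 46.]; 208 13 [42. 43. 44.]; 212 11 [40. 43. 44.]; 216 8 [41. 42. 43.]; 220 12 [40. 41. 44.]; 224 10 [40. 41. 43.];
```

View pics/i.png

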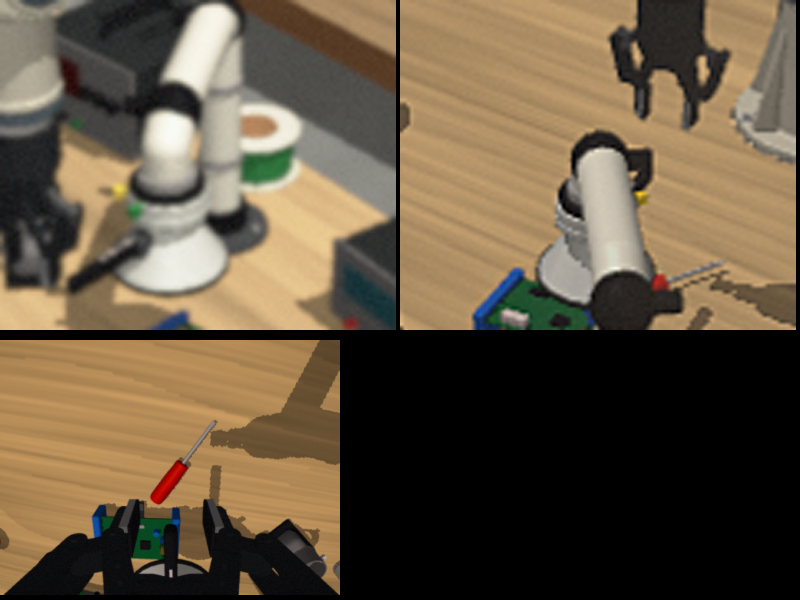

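The hood hangs under the collar with its handle below the green tab. One last level check, along the handle, from the wrist depth.

```bash
python3 - <<'E'
from h import *
im,d,p,s=load('wrist');P=cloud(p,d);y=-2.961;e=np.array([np.cos(y),np.sin(y)]);n=np.array([-e[1],e[0]])
c=np.array([517.7,22.9])-108*e
R=(P[...,:2]-c)@e;T=(P[...,:2]-c)@n
m=(d>0)&(abs(T)<14)&(R>55)&(R<150)&(P[...,2]>165)&(P[...,2]<200)
print(m.sum())
for r0 in range(60,150,10):
    k=m&(abs(R-r0)<5)
    if k.sum(): print(r0,k.sum(),np.median(P[...,2][k]).round(2),np.percentile(P[...,2][k],85).round(2),np.median(T[k]).round(2))
E
```

```text
1657
80 1 178.62 178.62 7.34
90 174 183.35 184.85 0.1
100 230 183.61 184.62 0.1
110 239 183.62 184.29 0.09
120 240 183.56 184.31 0.08
130 276 183.64 184.47 0.39
140 497 180.45 183.72 0.7
```

```bash
python3 -c "
from h import *
print(r.sense()['contact_force'],job.sign_off())"
```

```text
the job is handed in; nothing more can be done
[-0.77412433 -0.29821592 -0.54156449] None
```

The hood is hanging locked on the extraction arm by itself, and I handed the job in at about 35.5 s of the 72 s allowed. `sign_off` gives no verdict, so this rests on my own checks.

**What I did:** I gripped the handle, carried the hood in low under the collar and raised it by feel. The lugs entered at the yellow tab's angle. I turned the hood counter-clockwise about 50°, following the ramp's lift and the drop into the notches, then let go and backed off.

**Last checks:**
- **Locked:** before release, turning back met rising resistance (about 5 N) at the notch wall. Turning on met only slight resistance near +53°. I let go in between.
- **Level:** after release, the handle top is level to within about 0.3 mm over 40 mm.
- **Position:** the handle is below the green tab in the last picture, and the robot is clear, with force readings near zero.
- **Other things on the bench:** I saw none disturbed in the last views. I did not measure their positions.

**What disagreed:**
- **Mouth height:** the collar's lower face measured about z = 198, against the stated "about 205". I first took the seal for the collar face, so my search turned the lugs about 11° up the ramp. I then turned back to the entry angle and pressed up gently before the real turn. I have no confirmation that this satisfied step 1.
- **Jam:** during that search I pulled down against the collar with about 13 N, well under the 70 N limit.
- **Slip in the grip:** the hood pivoted slightly in the grip while pushed up, and its handle settled about 2.6 mm lower on release.
- **Tilt fits:** the two fixed cameras' coarse fits gave a scattered 1.5 to 3.6° of tilt. I trusted the finer handle measurement instead.

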